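Stow the label roll and lift the caddy by its handle

TASK

Get the label caddy ready to carry off: lay the roll of labels that stands to the left of it flat in the caddy's open drawer, let go of it, and slide the drawer fully shut while the caddy stands on the worktop. Then take the caddy by the bar handle on its top, lift it straight up about 10 cm clear of the worktop and finish while holding it there, steady and level; do not put it down or let go. Do not tip the caddy over, and leave everything else where it stands.

Things in the scene. Friction and masses are not known exactly. Their poses are not given: they have to be found in the camera images.
- label_roll: Roll of kraft-paper labels: a short brown ring lying flat, outside diameter 62 mm, 24 mm high, 50 g; treat it as a solid disc (grip it across its outside, from above). Origin at the centre of its underside, z axis up. It stands on the worktop to the left (+y) of the caddy among a bowl, a timer and a jar, and swaps places with them.
- label_caddy: Loose pale wood caddy with one drawer and a bar handle on top: carcass 115 mm deep (x), 160 wide (y), 74 high; 0.4 to 0.65 kg, and the drawer 0.15 kg. Origin at the centre of its underside (depth and width of the carcass). x points from the front to the back, so the drawer opens along -x; y is along the handle; z up. The carcass front edge lies at x = -57 mm.
- caddy_drawer (a joint): How far the caddy's drawer is pulled out, in m: 0 fully shut (front panel against the carcass), 0.105 fully open. It starts 85 to 105 mm open, slides along the caddy's x axis with about 0.8 N of friction and stays where it is left; the loose caddy slides on the worktop if pushed with more than about 3 N.
- drawer_front (a point): Middle of the outer face of the drawer's front panel, 35 mm above the caddy's underside; moves with the drawer (68 mm ahead of the caddy's origin when shut). The upright panel is 158 mm wide, 10 mm thick, from 4 to 66 mm above the underside, with a finger notch 42 mm wide and 16 mm deep in the middle of its upper edge. Axes as the caddy's.
- drawer_floor (a point): Centre of the drawer's inside floor, 13 mm above the caddy's underside; moves with the drawer. The inside is 101 mm long (x) and 134 mm wide (y), side walls 40 mm above the floor; the front panel's inner face is 50 mm ahead (-x) of this point. Only the part ahead of the carcass front edge is open from above. Axes as the caddy's.
- caddy_grip (a point): Middle of the caddy's bar handle, 118 mm above the caddy's underside, straight above its origin. The wooden bar is 16 mm square in section with rounded edges, runs along the caddy's y axis and is free for 110 mm between two round posts; 36 mm of free space lies between the bar and the caddy's top. The caddy's weight hangs very nearly below this point.
- pinch_bowl: Bystander: small white porcelain bowl, 68 mm across, 28 mm high, loose. Origin at the centre of its underside.
- kitchen_timer: Bystander: round kitchen timer, white base and black dial, 64 mm across, 58 mm high, loose. Origin at the centre of its underside.
- spice_jar: Bystander: square clear spice jar with a black lid, 46 x 46 mm, 97 mm high, loose. Origin at the centre of its underside.

How it is judged:
By the outcome, as a careful person would: the job done as asked, in the order asked, and still so for the second after the job is handed in, while the arm keeps its last pose, push and grip.
It also fails if it takes over 70 s, if anything falls off the work surface, if the arm or the gripper's body presses on something with over 40 N, if the wrist force passes 120 N, or if a joint passes its speed limit or range.

ROBOT

A 6-joint arm with a two-finger parallel gripper is mounted at the origin on a cart in front of the work surface, level with it; the furniture and walls round the work are solid. World frame = base frame: x ahead of the robot, y to its left, z up, the work surface at z = 0. Lengths are in m, angles in rad, forces in N, time in s.
With the tool pointing down it reaches from about 0.25 to 0.775 m from the base axis. Payload 4 kg.
Tool frame: the origin (TCP) lies at the very end of the fingers, on their centre line; the grasp point (between the pads) lies 19 mm behind it (robot.tcp_to_grasp is the distance from the TCP to the grasp point, in m); z points along the fingers, y is the line along which they close (so a half turn about z gives the same grasp; the last joint's range is limited). The gripper opens to 94 mm and grips with 3 to 60 N. Pads are 16 mm wide; open, the fingers measure 119 mm over their backs; the gripper's body (75 mm by 177 mm) begins 78 mm behind the grasp point.
Start: joints at [-1.373, 0.087, 1.371, -0, 1.684, -0.103], TCP at [0.163, -0.525, 0.206] pointing down, gripper open.
Joint ranges: [-3.1, 3.1], [-0.76, 2.03], [0.27, 2.55], [-1.08, 4.22], [0.17, 2.65], [-2.57, 2.57]. Speed limits (rad/s): [2.79, 2.79, 3.14, 3.14, 3.14, 3.14].

INTERFACE

Orientations are given as [roll, pitch, yaw] about the fixed x, y, z axes, in that order (R = Rz(yaw) Ry(pitch) Rx(roll)).
In Python, from bench import robot gives the robot as it stands.
- The arm moves only by the shell command python3 nudge.py 'ROWS'. ROWS is one flat JSON list of numbers that holds 1 to 20 rows one after another, with no inner brackets; each row has 5 numbers: the finger opening in m, then dx, dy, dz in m, then a turn about the tool's z in rad; each row shifts and turns the commanded pose from where the row before left it, along the tool's axes as they then stand; what a row does not reach is not made up. A row lasts 1/12 s, in which the tool goes at most 0.0417 m and 0.125 rad, less where a joint would pass 70% of its speed; a pose out of reach is approached as far as the arm can. The fingers move at their own pace and stop on an object; the grip force is fixed at half the most. Time passes only in rows, so rows that do not move let the fingers close. It prints the time, the measured TCP pose, the force, the opening and the grip force at its end. Input that does not fit is refused with a message, and nothing moves.
- robot.get_obs(): the state, without advancing time (a new reading comes with each control period).
- robot.snapshot(name): name is "scene" or "top" or "wrist"; returns a dict with "color" (384x512x3 uint8, blue, green, red), "fx", "fy", "cx", "cy" (pixels), "extrinsics" (4x4, takes a point from world to camera coordinates). Camera axes: x right, y down, z forward; pixel columns grow to the right and rows downward; lengths in m; the calibration is good to about 2 mm. The wrist camera is an equidistant fisheye: a pixel r from the principal point sees the ray r / f radians off the axis. A picture is of the moment at which its call begins. There is no depth.
- robot.close_job(): hands the job in; it is judged then, once.
The state is a dict: "time": time; "joint_positions": joint angles; "qvel": joint speeds; "joint_torque": joint torques, N m; "tool_pos": TCP position; "ee_rot": TCP orientation; "wrist_force": force on the tool from outside, world axes, zero at the start; "wrist_torque": the same for the moment, N m; "width": finger opening in m; "finger_force": force on a finger pad.
Only numpy, scipy, OpenCV 4.12 (cv2) and the standard library are available. Lean on these libraries where they do the work, as an engineer would, in place of code of your own. Each camera call takes 0.05 s, during which the arm holds its last target. There are 200 camera calls.

## Working session

There is one attempt and no reset: what is moved stays moved. The work goes in short steps, Python scripts to look and compute and a shell command to move; the robot and the scene stay as the last step left them, time stands still between calls to the robot, and variables do not carry over. Pictures are saved under pics/ and viewed, at most 10 in all, crops included, and the job is handed in when it is done.

```bash
ls; mkdir -p pics
python3 - <<'E'
from bench import robot
import cv2
for n in("scene","top"):
    s=robot.snapshot(n); cv2.imwrite(f"pics/{n}0.png",s["color"]); print(n,s["fx"],s["cx"],s["cy"],s["extrinsics"].round(4).tolist())
o=robot.get_obs(); print({k:o[k] for k in("time","tool_pos","ee_rot","width")})
a=cv2.imread("pics/top0.png");cv2.imwrite("pics/top0b.png",cv2.resize(a,(800,600),interpolation=2))
E
```

```text
bench.py
nudge.py
pics
scene 348.917832554513 252.95777634077507 194.50298518393097 [[-0.7405, -0.672, -0.0071, 0.4631], [-0.5146, 0.5739, -0.637, 0.2862], [0.4321, -0.4681, -0.7708, 0.7407], [0.0, 0.0, 0.0, 1.0]]
top 347.27910431092056 258.8391492149564 186.73458834293103 [[0.0275, -0.9994, -0.0206, 0.0687], [-0.9951, -0.0254, -0.0952, 0.5588], [0.0946, 0.0231, -0.9952, 0.8981], [0.0, 0.0, 0.0, 1.0]]
{'time': 0.1, 'tool_pos': array([ 0.16282974, -0.52481042,  0.20441056]), 'ee_rot': array([-3.13957553e+00, -2.05108502e-04,  3.00739269e-01]), 'width': 0.09412417194424258}
```

View pics/top0b.png

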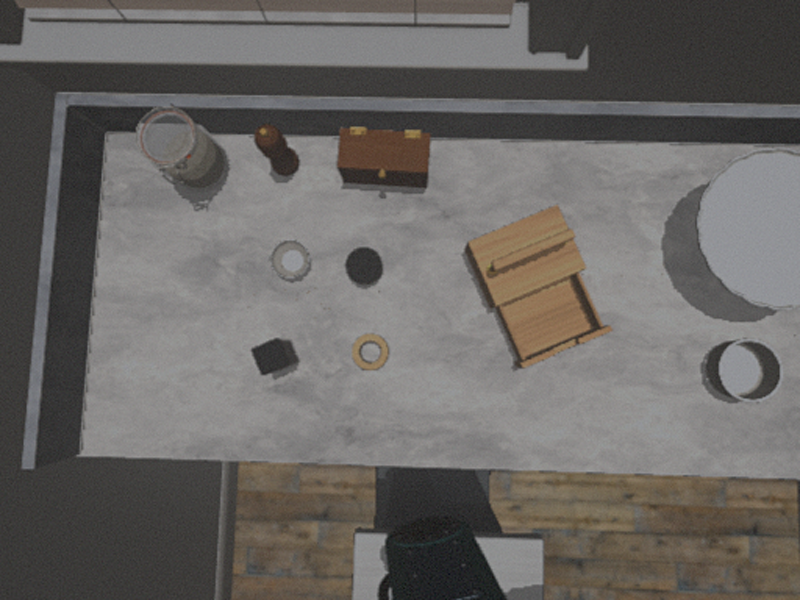

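View pics/scene0.png

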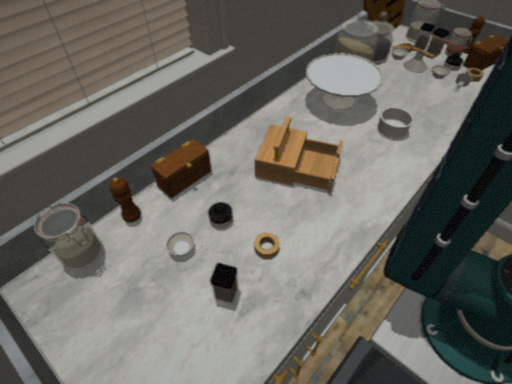

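The top view shows the roll at about (370,352) and the caddy with its open drawer at x 468–610, y 207–366, both in the 800-px image. The drawer faces the robot and is turned about 20°. I'll take an enlarged crop.

Run:
```python
import cv2
a=cv2.imread("pics/top0.png")[125:245,220:400]
a=cv2.convertScaleAbs(a,alpha=1.4)
cv2.imwrite("pics/c1.png",cv2.resize(a,None,fx=4.4,fy=4.4,interpolation=2))
```

```text
(no output)
```

View pics/c1.png

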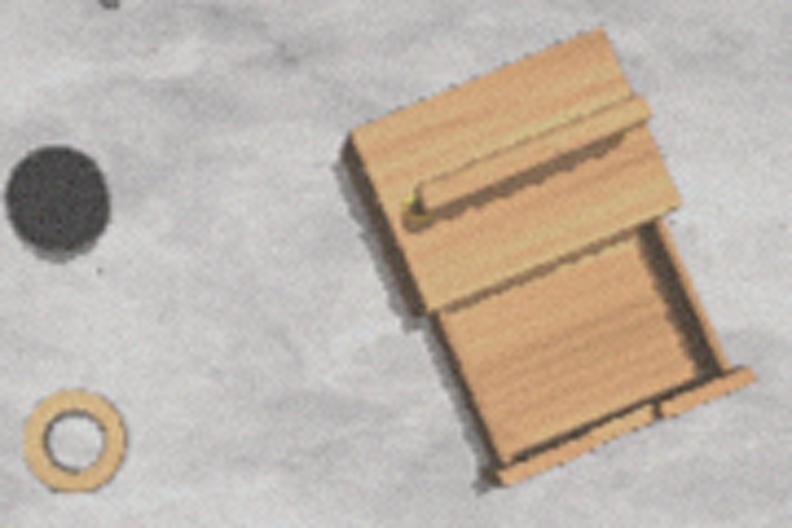

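```bash
cat > h.py <<'E'
import numpy as np
from bench import robot
def ray(s,u,v,z):
    E=np.array(s["extrinsics"]);R=E[:3,:3];c=-R.T@E[:3,3]
    d=R.T@np.array([(u-s["cx"])/s["fx"],(v-s["cy"])/s["fy"],1]);return c+d*(z-c[2])/d[2]
def proj(s,P):
    E=np.array(s["extrinsics"]);p=E[:3,:3]@np.array(P)+E[:3,3];return s["fx"]*p[0]/p[2]+s["cx"],s["fy"]*p[1]/p[2]+s["cy"]
E
python3 - <<'E'
from h import *
from scipy.optimize import least_squares
s=robot.snapshot("top")
g=lambda x,y,z:ray(s,220+(x+.5)/4.4-.5,125+(y+.5)/4.4-.5,z)
print("roll",g(75,441,.024), [np.round(g(*p,.024),4) for p in((24,441),(127,441),(75,389),(75,493))])
px=[(352,132,.074,.0575,.08),(605,28,.074,.0575,-.08),(682,205,.074,-.0575,-.08),(430,313,.074,-.0575,.08)]
W=[g(*p[:3]) for p in px];print(np.round(W,4), [np.linalg.norm(W[i]-W[i-1]).round(4) for i in range(4)])
F=[g(503,486,.066),g(757,378,.066)]
B=[g(424,196,.126),g(645,106,.126)]
def f(p):
    x,y,t,d=p;c,s_=np.cos(t),np.sin(t);T=lambda a,b:np.array([x+c*a-s_*b,y+s_*a+c*b])
    r=[T(q[3],q[4])-w[:2] for q,w in zip(px,W)]+[T(-.068-d,.079)-F[0][:2],T(-.068-d,-.079)-F[1][:2]]
    return np.concatenate(r)
q=least_squares(f,[.5,-.1,.4,.09]);print(q.x,q.fun.round(4));print("F",np.round(F,4),"bar ends",np.round(B,4))
x,y,t,d=q.x
for n,a in(("floor",-.008-d),("front",-.068-d)): print(n,x+np.cos(t)*a,y+np.sin(t)*a)
E
```

```text
roll [0.45416553 0.13958044 0.024     ] [array([0.4533, 0.1704, 0.024 ]), array([0.455 , 0.1082, 0.024 ]), array([0.4854, 0.1406, 0.024 ]), array([0.4231, 0.1385, 0.024 ])]
[[ 0.6371 -0.0191  0.074 ]
 [ 0.7017 -0.1646  0.074 ]
 [ 0.5991 -0.2086  0.074 ]
 [ 0.5333 -0.0653  0.074 ]] [np.float64(0.1136), np.float64(0.1592), np.float64(0.1116), np.float64(0.1577)]
[ 0.61782433 -0.11441431  0.42133296  0.09527971] [ 0.0005  0.0012  0.0013  0.0007 -0.0011 -0.0023 -0.0007  0.0004  0.0004
 -0.     -0.0004 -0.    ]
F [[ 0.4361 -0.1091  0.066 ]
 [ 0.5015 -0.2533  0.066 ]] bar ends [[ 0.5929 -0.0538  0.126 ]
 [ 0.6452 -0.1728  0.126 ]]
floor 0.5235769874831879 -0.15665336146877878
front 0.46882431146376674 -0.18119199363751023
```

```bash
cat >> h.py <<'E'
def to(P,yaw=None):
    "remaining move in tool axes from the measured pose"
    from scipy.spatial.transform import Rotation as Ro
    o=robot.get_obs();R=Ro.from_euler("xyz",o["ee_rot"]).as_matrix()
    print("t",round(o["time"],2),"pos",o["tool_pos"].round(4),"rot",o["ee_rot"].round(4),"d",(R.T@(np.array(P)-o["tool_pos"])).round(4),"F",o["wrist_force"].round(2),"w",round(o["width"],4),"ff",o["finger_force"])
    if yaw is not None: print("turn",round(o["ee_rot"][2]-yaw,4))
E
python3 nudge.py '[0.094, 0, 0, 0, -0.12, 0.094, 0.029, -0.026, 0, 0, 0.094, 0.029, -0.026, 0, 0, 0.094, 0.029, -0.026, 0, 0, 0.094, 0.029, -0.026, 0, 0, 0.094, 0.029, -0.026, 0, 0, 0.094, 0.029, -0.026, 0, 0, 0.094, 0.029, -0.026, 0, 0, 0.094, 0.029, -0.026, 0, 0, 0.094, 0.029, -0.026, 0, 0, 0.094, 0.029, -0.026, 0, 0, 0.094, 0.029, -0.026, 0, 0, 0.094, 0.029, -0.026, 0, 0, 0.094, 0.029, -0.026, 0, 0, 0.094, 0.029, -0.026, 0, 0, 0.094, 0.029, -0.026, 0, 0, 0.094, 0.029, -0.026, 0, 0, 0.094, 0.029, -0.026, 0, 0, 0.094, 0.014, -0.026, 0, 0, 0.094, 0, 0, 0, 0]'
python3 -c "
from h import *
to([.4542,.1396,.005],.4213)"
```

```text
time: 1.82
tool_pos: [0.4344, 0.1136, 0.2046]
ee_rot: [-3.139, 0.001, 0.428]
wrist_force: [-0.7, -0.0, -1.0]
width: 0.0938
finger_force: 0.0
t 1.82 pos [0.4344 0.1136 0.2046] rot [-3.1387e+00  7.0000e-04  4.2770e-01] d [ 0.029  -0.0149  0.1997] F [-0.65 -0.02 -1.02] w 0.0938 ff 0.0
turn 0.0064
```

```bash
python3 nudge.py '[0.094, 0.029, -0.015, 0, 0, 0.094, 0, 0, 0.035, 0, 0.094, 0, 0, 0.035, 0, 0.094, 0, 0, 0.035, 0, 0.094, 0, 0, 0.035, 0, 0.094, 0, 0, 0, 0, 0.094, 0, 0, 0, 0]'
python3 -c "
from h import *
to([.4542,.1396,.005],.4213)
import cv2
s=robot.snapshot('wrist');cv2.imwrite('pics/w1.png',s['color'])"
```

```text
time: 2.4
tool_pos: [0.453, 0.1336, 0.0638]
ee_rot: [-3.141, 0.005, 0.42]
wrist_force: [0.3, 0.1, -0.1]
width: 0.0941
finger_force: 0.0
t 2.4 pos [0.453  0.1336 0.0638] rot [-3.1405  0.0054  0.4202] d [ 0.0039 -0.0049  0.0587] F [ 0.26  0.14 -0.12] w 0.0941 ff 0.0
turn -0.0011
```

View pics/w1.png

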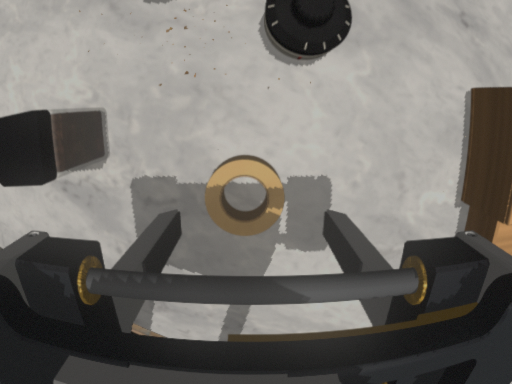

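The ring sits at (245,195), between the fingertips at about x 180 and 325, a few mm to the left as computed. I'll correct for that, descend and close.

```bash
python3 nudge.py '[0.094, 0.004, -0.005, 0, 0, 0.094, 0, 0, 0.03, 0, 0.094, 0, 0, 0.02, 0, 0.094, 0, 0, 0.008, 0, 0.094, 0, 0, 0, 0, 0.05, 0, 0, 0, 0, 0.05, 0, 0, 0, 0, 0.05, 0, 0, 0, 0, 0.05, 0, 0, 0, 0, 0.05, 0, 0, 0, 0, 0.05, 0, 0, 0, 0]'
python3 -c "
from h import *
to([.4542,.1396,.005],.4213)"
```

```text
time: 3.37
tool_pos: [0.457, 0.1409, 0.0082]
ee_rot: [3.141, -0.001, 0.421]
wrist_force: [0.6, -0.1, 2.4]
width: 0.0602
finger_force: 30.0
t 3.37 pos [0.457  0.1409 0.0082] rot [ 3.1414e+00 -1.4000e-03  4.2070e-01] d [-0.0031 -0.      0.0032] F [ 0.55 -0.11  2.44] w 0.0602 ff 30.003685805713758
turn -0.0006
```

```bash
python3 nudge.py '[0.05, 0, 0, -0.02, 0, 0.05, 0, 0, -0.035, 0, 0.05, 0, 0, -0.035, 0, 0.05, 0, 0, -0.035, 0, 0.05, 0, 0, -0.02, 0, 0.05, -0.006, 0.03, 0, 0, 0.05, -0.006, 0.03, 0, 0, 0.05, -0.006, 0.03, 0, 0, 0.05, -0.006, 0.03, 0, 0, 0.05, -0.006, 0.03, 0, 0, 0.05, -0.006, 0.03, 0, 0, 0.05, -0.006, 0.03, 0, 0, 0.05, -0.006, 0.03, 0, 0, 0.05, -0.006, 0.03, 0, 0, 0.05, -0.006, 0.03, 0, 0, 0.05, 0, 0, 0, 0, 0.05, 0, 0, 0, 0, 0.05, 0, 0, 0, 0]'
python3 -c "
from h import *
to([.524,-.1565,.0225],.4213)
import cv2
s=robot.snapshot('wrist');cv2.imwrite('pics/w2.png',s['color'])"
```

```text
time: 4.87
tool_pos: [0.524, -0.1573, 0.1521]
ee_rot: [-3.14, 0.0, 0.421]
wrist_force: [0.4, 0.1, -1.3]
width: 0.0605
finger_force: 30.0
t 4.87 pos [ 0.524  -0.1573  0.1521] rot [-3.1404e+00  4.0000e-04  4.2050e-01] d [ 0.0004 -0.0005  0.1296] F [ 0.38  0.11 -1.26] w 0.0605 ff 29.97501941397786
turn -0.0008
```

View pics/w2.png

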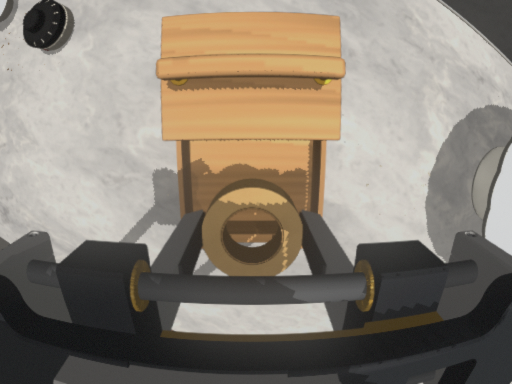

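The roll is held level at (252,230), centred over the drawer (side walls at x 185 and 320), and the orientation is aligned. I'll lower it in and release.

```bash
python3 nudge.py '[0.05, 0, 0, 0.03, 0, 0.05, 0, 0, 0.035, 0, 0.05, 0, 0, 0.03, 0, 0.05, 0, 0, 0.02, 0, 0.05, 0, 0, 0.01, 0, 0.05, 0, 0, 0.003, 0, 0.05, 0, 0, 0, 0, 0.05, 0, 0, 0, 0]'
python3 -c "
from h import *
to([.524,-.1565,.0225],.4213)"
```

```text
time: 5.58
tool_pos: [0.5255, -0.1577, 0.0263]
ee_rot: [3.139, -0.002, 0.422]
wrist_force: [0.4, 0.6, -0.3]
width: 0.0608
finger_force: 30.0
t 5.58 pos [ 0.5255 -0.1577  0.0263] rot [ 3.1393e+00 -2.1000e-03  4.2150e-01] d [-0.0009 -0.0017  0.0038] F [ 0.44  0.61 -0.32] w 0.0608 ff 29.974909026059322
turn 0.0002
```

```bash
python3 nudge.py '[0.05, 0, 0, 0.002, 0, 0.05, 0, 0, 0.002, 0, 0.05, 0, 0, 0, 0, 0.05, 0, 0, 0, 0]'
python3 nudge.py '[0.07, 0, 0, 0, 0, 0.08, 0, 0, 0, 0, 0.094, 0, 0, 0, 0, 0.094, 0, 0, 0, 0, 0.094, 0, 0, 0, 0, 0.094, 0, 0, -0.015, 0, 0.094, 0, 0, -0.03, 0, 0.094, 0, 0, -0.035, 0, 0.094, 0, 0, -0.035, 0, 0.094, 0, 0, -0.01, 0, 0.094, 0, 0, 0, 0, 0.094, 0, 0, 0, 0]'
python3 -c "
from h import *
c,s=np.cos(.4213),np.sin(.4213)
a=-.215
to([.618+c*a,-.1144+s*a,.03],.4213)
import cv2
s=robot.snapshot('wrist');cv2.imwrite('pics/w3.png',s['color'])"
```

```text
time: 5.92
tool_pos: [0.5249, -0.1579, 0.0213]
ee_rot: [3.14, -0.001, 0.421]
wrist_force: [0.1, 0.5, 0.6]
width: 0.0602
finger_force: 30.0
time: 6.92
tool_pos: [0.5242, -0.1577, 0.1452]
ee_rot: [3.141, -0.0, 0.421]
wrist_force: [0.6, 0.3, -0.5]
width: 0.0945
finger_force: 0.0
t 6.92 pos [ 0.5242 -0.1577  0.1452] rot [ 3.1413e+00 -2.0000e-04  4.2080e-01] d [-0.1118 -0.0011  0.1152] F [ 0.59  0.26 -0.54] w 0.0945 ff 0.0
turn -0.0005
```

View pics/w3.png

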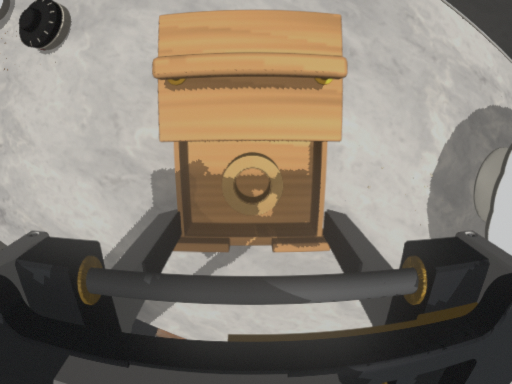

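The roll lies flat at (252,183) inside the drawer, clear of the panel and the carcass, and the fingers are free. Next I'll back off, lower the tool ahead of the front panel and push.

```bash
python3 nudge.py '[0.094, -0.03, 0, 0, 0, 0.094, -0.03, 0, 0, 0, 0.094, -0.03, 0, 0, 0, 0.094, -0.022, -0.001, 0, 0, 0.094, 0, 0, 0, 0, 0.094, 0, 0, 0.03, 0, 0.094, 0, 0, 0.035, 0, 0.094, 0, 0, 0.03, 0, 0.094, 0, 0, 0.02, 0, 0.094, 0, 0, 0, 0, 0.094, 0, 0, 0, 0, 0.094, 0.01, 0, 0, 0, 0.094, 0.01, 0, 0, 0, 0.094, 0.01, 0, 0, 0, 0.094, 0.005, 0, 0, 0, 0.094, 0.005, 0, 0, 0, 0.094, 0, 0, 0, 0]'
python3 -c "
from h import *
c,s=np.cos(.4213),np.sin(.4213)
a=-.076
to([.618+c*a,-.1144+s*a,.03],.4213)"
```

```text
time: 8.38
tool_pos: [0.4596, -0.1858, 0.0311]
ee_rot: [3.14, -0.001, 0.422]
wrist_force: [0.0, -0.6, -0.6]
width: 0.0939
finger_force: 0.0
t 8.38 pos [ 0.4596 -0.1858  0.0311] rot [ 3.1404e+00 -1.0000e-03  4.2210e-01] d [ 0.0978 -0.0003  0.0012] F [ 0.03 -0.55 -0.59] w 0.0939 ff 0.0
turn 0.0008
```

```bash
python3 nudge.py '[0.094, 0.004, 0, 0, 0, 0.094, 0.006, 0, 0, 0, 0.094, 0.008, 0, 0, 0, 0.094, 0.008, 0, 0, 0, 0.094, 0.008, 0, 0, 0, 0.094, 0.008, 0, 0, 0, 0.094, 0.008, 0, 0, 0, 0.094, 0.008, 0, 0, 0, 0.094, 0.008, 0, 0, 0, 0.094, 0.008, 0, 0, 0, 0.094, 0.006, 0, 0, 0, 0.094, 0.004, 0, 0, 0, 0.094, 0.003, 0, 0, 0, 0.094, 0, 0, 0, 0]'
python3 -c "
from h import *
c,s=np.cos(.4213),np.sin(.4213)
a=-.076
to([.618+c*a,-.1144+s*a,.03],.4213)"
```

```text
time: 9.55
tool_pos: [0.5382, -0.1504, 0.0304]
ee_rot: [3.141, -0.001, 0.421]
wrist_force: [0.4, -1.3, 0.3]
width: 0.0942
finger_force: 0.0
t 9.55 pos [ 0.5382 -0.1504  0.0304] rot [ 3.1412e+00 -5.0000e-04  4.2110e-01] d [ 0.0115 -0.0003  0.0004] F [ 0.37 -1.33  0.25] w 0.0942 ff 0.0
turn -0.0002
```

```bash
for i in 1; do python3 nudge.py '[0.094, 0.003, 0, 0, 0, 0.094, 0.003, 0, 0, 0, 0.094, 0.002, 0, 0, 0, 0.094, 0, 0, 0, 0, 0.094, 0, 0, 0, 0]' | grep -E "pos|wrist"; python3 nudge.py '[0.094, 0.001, 0, 0, 0, 0.094, 0.001, 0, 0, 0, 0.094, 0, 0, 0, 0, 0.094, 0, 0, 0, 0]'| grep -E "pos|wrist"; python3 nudge.py '[0.094, 0.001, 0, 0, 0, 0.094, 0.001, 0, 0, 0, 0.094, 0, 0, 0, 0, 0.094, 0, 0, 0, 0]'| grep -E "pos|wrist"; done
python3 -c "
from h import *
c,s=np.cos(.4213),np.sin(.4213)
a=-.076
to([.618+c*a,-.1144+s*a,.03],.4213)
import cv2
s=robot.snapshot('top');a=s['color'][120:225,280:400];cv2.imwrite('pics/c2.png',cv2.resize(cv2.convertScaleAbs(a,alpha=1.4),None,fx=5,fy=5,interpolation=2))"
```

```text
tool_pos: [0.5451, -0.1473, 0.0305]
wrist_force: [0.1, 0.9, -0.5]
tool_pos: [0.5468, -0.1466, 0.0306]
wrist_force: [-0.3, -0.1, 0.4]
tool_pos: [0.5482, -0.1459, 0.0305]
wrist_force: [-2.2, -2.6, 1.5]
t 10.63 pos [ 0.5482 -0.1459  0.0305] rot [3.1415e+00 8.0000e-04 4.2100e-01] d [ 0.0005 -0.0002  0.0005] F [-2.17 -2.58  1.51] w 0.0938 ff 1.252724026562646
turn -0.0003
```

View pics/c2.png

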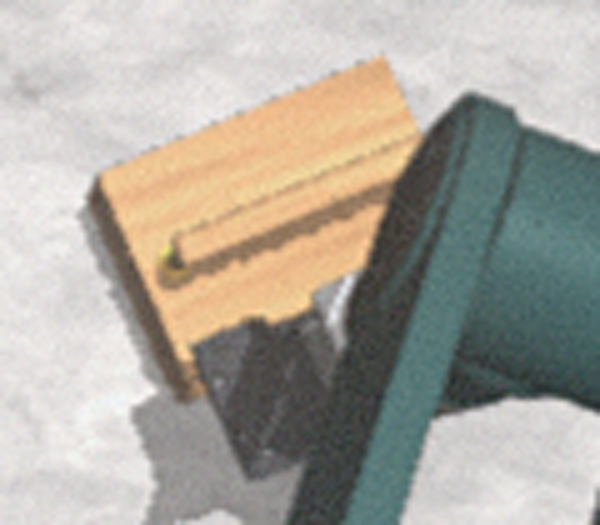

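The drawer looks essentially shut. The push force has just risen to about 3 N at the expected position. I'll push 3 mm more to be sure, then back off and rise.

```bash
python3 nudge.py '[0.094, 0.001, 0, 0, 0, 0.094, 0.001, 0, 0, 0, 0.094, 0.001, 0, 0, 0, 0.094, 0, 0, 0, 0, 0.094, 0, 0, 0, 0]' | grep -E "pos|wrist"
python3 nudge.py '[0.094, -0.01, 0, 0, 0, 0.094, -0.02, 0, 0, 0, 0.094, -0.03, 0, 0, 0, 0.094, -0.03, 0, 0, 0, 0.094, -0.02, 0, 0, 0, 0.094, 0, 0, 0, 0, 0.094, 0, 0, -0.035, 0, 0.094, 0, 0, -0.035, 0, 0.094, 0, 0, -0.035, 0, 0.094, 0, 0, -0.035, 0, 0.094, 0, 0, -0.035, 0, 0.094, 0, 0, -0.02, 0, 0.094, 0, 0, 0, 0, 0.094, 0, 0, 0, 0]'
python3 -c "
from h import *
c,s=np.cos(.4213),np.sin(.4213)
to([.618,-.1144,.21],.4213+np.pi/2)
import cv2
s=robot.snapshot('top');a=s['color'][120:225,280:400];cv2.imwrite('pics/c3.png',cv2.resize(cv2.convertScaleAbs(a,alpha=1.4),None,fx=5,fy=5,interpolation=2))"
```

```text
tool_pos: [0.5496, -0.1452, 0.0305]
wrist_force: [-6.3, -2.3, 3.3]
time: 12.27
tool_pos: [0.4523, -0.1894, 0.2267]
ee_rot: [3.139, -0.003, 0.421]
wrist_force: [-0.8, 0.4, -0.3]
width: 0.0943
finger_force: 0.0
t 12.27 pos [ 0.4523 -0.1894  0.2267] rot [ 3.1387 -0.0032  0.4215] d [ 0.1818 -0.0007  0.0173] F [-0.82  0.43 -0.34] w 0.0943 ff 0.0
turn -1.5706
```

View pics/c3.png

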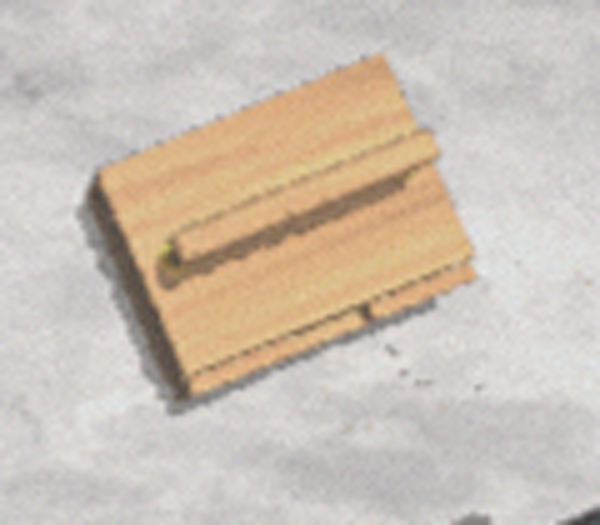

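The drawer is shut and its panel lies flush along the carcass front: panel edge (190,398)–(478,272), carcass corners (100,172), (385,54), (472,255), (188,374). I'll refit the pose from these.

Run:
```python
from h import *
from scipy.optimize import least_squares
s=robot.snapshot("top")
g=lambda x,y,z:ray(s,280+(x+.5)/5-.5,120+(y+.5)/5-.5,z)[:2]
px=[(100,172,.074,.0575,.08),(385,54,.074,.0575,-.08),(472,255,.074,-.0575,-.08),(188,374,.074,-.0575,.08)]
F=[g(190,398,.066),g(478,272,.066)]
def f(p):
    x,y,t,d=p;c,s_=np.cos(t),np.sin(t);T=lambda a,b:np.array([x+c*a-s_*b,y+s_*a+c*b])
    return np.concatenate([T(q[3],q[4])-g(*q[:3]) for q in px]+[T(-.068-d,.079)-F[0],T(-.068-d,-.079)-F[1]])
q=least_squares(f,[.62,-.11,.42,0]);print(q.x,q.fun.round(4))
print("bar mid check",g((179+440)/2,(248+147)/2,.122))
to([q.x[0],q.x[1],.21],q.x[2]+np.pi/2)
```

```text
[ 0.6196987  -0.11333659  0.42195443 -0.00190427] [ 0.0007  0.0023  0.0017  0.0006 -0.0006 -0.0028 -0.0022  0.001   0.0019
 -0.0011 -0.0014  0.0001]
bar mid check [ 0.61935516 -0.11502147]
t 12.37 pos [ 0.4507 -0.1888  0.2235] rot [-3.1392e+00  1.2000e-03  4.2130e-01] d [0.1851 0.0003 0.0133] F [ 0.04 -0.12 -0.42] w 0.094 ff 0.0
turn -1.5715
```

```bash
python3 nudge.py '[0.094, 0.03, 0, 0, 0, 0.094, 0.035, 0, 0, 0, 0.094, 0.035, 0, 0, 0, 0.094, 0.035, 0, 0, 0, 0.094, 0.03, 0, 0, 0, 0.094, 0.02, 0, 0, 0, 0.094, 0, 0, 0, -0.12, 0.094, 0, 0, 0, -0.12, 0.094, 0, 0, 0, -0.12, 0.094, 0, 0, 0, -0.12, 0.094, 0, 0, 0, -0.12, 0.094, 0, 0, 0, -0.12, 0.094, 0, 0, 0, -0.12, 0.094, 0, 0, 0, -0.12, 0.094, 0, 0, 0, -0.12, 0.094, 0, 0, 0, -0.12, 0.094, 0, 0, 0, -0.12, 0.094, 0, 0, 0, -0.12, 0.094, 0, 0, 0, -0.12, 0.094, 0, 0, 0, -0.011]'
python3 nudge.py '[0.094, 0, 0, 0.02, 0, 0.094, 0, 0, 0, 0, 0.094, 0, 0, 0, 0]' >/dev/null
python3 -c "
from h import *
to([.6197,-.1138,.099],.4216+np.pi/2)
import cv2
s=robot.snapshot('wrist');cv2.imwrite('pics/w4.png',s['color'])"
```

```text
time: 14.03
tool_pos: [0.6189, -0.1134, 0.2222]
ee_rot: [-3.138, -0.003, 1.994]
wrist_force: [-0.9, 0.5, -0.3]
width: 0.0939
finger_force: 0.0
t 14.28 pos [ 0.6184 -0.1134  0.2023] rot [-3.1371 -0.0038  1.9901] d [-0.0013  0.0014  0.1033] F [ 0.99 -0.16  0.15] w 0.0941 ff 0.0
turn -0.0023
```

View pics/w4.png

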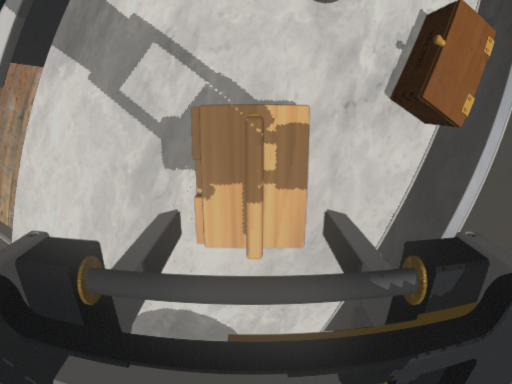

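The bar runs vertically at x≈254, midway between the fingertips (180 and 325) and aligned with the tool. I'll descend and grip.

```bash
python3 nudge.py '[0.094, -0.001, 0.001, 0.03, 0, 0.094, 0, 0, 0.035, 0, 0.094, 0, 0, 0.025, 0, 0.094, 0, 0, 0.01, 0, 0.094, 0, 0, 0.003, 0, 0.094, 0, 0, 0, 0, 0.0, 0, 0, 0, 0, 0.0, 0, 0, 0, 0, 0.0, 0, 0, 0, 0, 0.0, 0, 0, 0, 0, 0.0, 0, 0, 0, 0, 0.0, 0, 0, 0, 0, 0.0, 0, 0, 0, 0, 0.0, 0, 0, 0, 0, 0.0, 0, 0, 0, 0, 0.0, 0, 0, 0, 0, 0, 0, 0, 0, 0, 0, 0, 0, 0, 0]'
python3 -c "
from h import *
to([.6197,-.1138,.099],.4216+np.pi/2)"
```

```text
time: 15.83
tool_pos: [0.621, -0.1144, 0.1024]
ee_rot: [-3.141, 0.0, 1.992]
wrist_force: [-0.4, -0.3, -0.3]
width: 0.0171
finger_force: 0.0
t 15.83 pos [ 0.621  -0.1144  0.1024] rot [-3.1415  0.      1.9918] d [ 0.0011 -0.001   0.0034] F [-0.38 -0.34 -0.26] w 0.0171 ff 0.0
turn -0.0006
```

```bash
python3 nudge.py '[0, 0, 0, 0, 0, 0, 0, 0, 0, 0, 0, 0, 0, 0, 0, 0, 0, 0, 0, 0]'
```

```text
time: 16.17
tool_pos: [0.6209, -0.1144, 0.1024]
ee_rot: [-3.141, -0.0, 1.992]
wrist_force: [-1.6, -0.6, 0.4]
width: 0.0158
finger_force: 30.0
```

Gripped: width 15.8 mm, 30 N. I'll lift gently by about 100 mm.

```bash
python3 nudge.py '[0, 0, 0, -0.002, 0, 0, 0, 0, -0.004, 0, 0, 0, 0, -0.006, 0, 0, 0, 0, -0.007, 0, 0, 0, 0, -0.008, 0, 0, 0, 0, -0.009, 0, 0, 0, 0, -0.009, 0, 0, 0, 0, -0.009, 0, 0, 0, 0, -0.009, 0, 0, 0, 0, -0.009, 0, 0, 0, 0, -0.009, 0, 0, 0, 0, -0.008, 0, 0, 0, 0, -0.006, 0, 0, 0, 0, -0.004, 0, 0, 0, 0, -0.003, 0, 0, 0, 0, -0.001, 0, 0, 0, 0, 0, 0, 0, 0, 0, 0, 0, 0, 0, 0, 0, 0, 0, 0, 0, 0, 0]'
python3 nudge.py '[0, 0, 0, 0, 0, 0, 0, 0, 0, 0, 0, 0, 0, 0, 0, 0, 0, 0, 0, 0, 0, 0, 0, 0, 0, 0, 0, 0, 0, 0]'
python3 -c "
from h import *
to([.621,-.1144,.2024],.4216+np.pi/2)
import cv2
s=robot.snapshot('scene');a=s['color'][70:250,150:400];cv2.imwrite('pics/s2.png',cv2.resize(a,None,fx=3.2,fy=3.2,interpolation=2))"
```

```text
time: 17.83
tool_pos: [0.6208, -0.1143, 0.2048]
ee_rot: [-3.141, -0.001, 1.992]
wrist_force: [0.7, 0.5, -7.3]
width: 0.0157
finger_force: 30.0
time: 18.33
tool_pos: [0.621, -0.1143, 0.2055]
ee_rot: [-3.142, 0.0, 1.992]
wrist_force: [0.3, 0.4, -6.1]
width: 0.0154
finger_force: 30.0
t 18.33 pos [ 0.621  -0.1143  0.2055] rot [-3.1416e+00  1.0000e-04  1.9918e+00] d [-0.     -0.0001  0.0031] F [ 0.29  0.41 -6.11] w 0.0154 ff 29.99857395887375
turn -0.0006
```

View pics/s2.png

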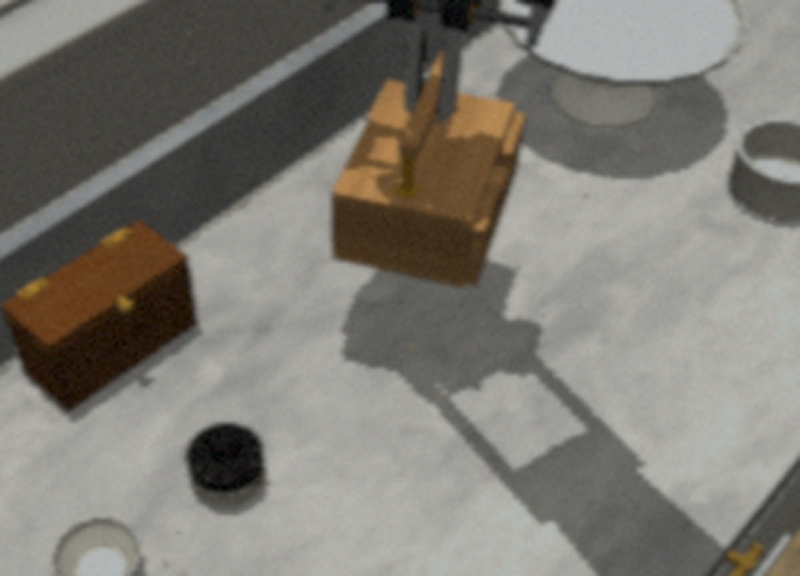

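The caddy hangs level at about (425,180), its shadow separate on the worktop, with the drawer shut, the worktop clear and the bystanders in place. It's lifted 103 mm and steady, so I'm handing in.

```bash
python3 -c "
from bench import robot
print(robot.close_job())"
```

```text
the job is handed in; nothing more can be done
None
```

The job is handed in: the roll lies flat in the shut drawer, and the arm holds the caddy level by its handle about 10 cm above the worktop, at about 18 s of the 70 s allowed; the hand-in returned no verdict.

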